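# Candle a quail egg held in tongs

## Task

Plug the square power plug fully home into the socket of the egg-candling lamp and let go of it. Then take up the tongs, close them on the egg, lift it out of its cradle without the gripper's fingers touching it, and finish still holding it in the tongs, clear of everything else and close above the middle of the lamp's round light (egg centre some 4 cm above the light). Do not drop the egg, and leave the jar, the nest pan and the spool alone.

Things in the scene. Friction and masses are not known exactly. Their poses are not given: they have to be found in the camera images.
- candler: Egg-candling lamp: grey box fixed to the table, 85 (x) x 150 (y) x 45 mm high. Origin: centre of its underside. On top, 40 mm to its +y side, a square socket hole; 40 mm to its -y side, a black round collar 48 mm across, 13 mm high, with a white round light. Stands at the robot's left or right; yaw within 0.3 rad.
- socket (a point): Centre of the socket's mouth, in the candler's top face, 45 mm above the table. The hole is 24 mm square, 28 mm deep, its sides along the candler's x and y axes (point axes = candler axes).
- lamp (a point): Centre of the white light's top face, 60 mm above the table: the highest point of the candler. z points up.
- plug: Square power plug, 60 g, upright on the table. Origin: centre of its foot (underside), z up. Grey shank 22 mm square, z 0 to 24 mm, foot bevelled; black ribbed head 34 mm square, z 24 to 58 mm, gripped by its flat sides. Sides along its x and y; any quarter turn fits the socket. Home when the head lies on the candler's top (foot 24 mm below the mouth). Yaw within 0.7 rad.
- cradle: Small wooden egg cradle fixed to the table: base 60 (x) x 44 (y) x 8 mm, and two rails along its x axis, 44 mm long, 4 mm thick, 16 mm apart inside and 24 mm outside, tops 30 mm above the table. Origin: centre of its underside. x points away from the robot within 0.3 rad.
- egg: Pale quail egg, 13 g, 34 mm long and 25 mm thick, lying in the cradle along the cradle's x axis. Origin: its centre, 39.6 mm above the table at the start; x is its long axis.
- tong_rest: Wooden rest fixed to the table: base 130 (x) x 90 (y) x 6 mm and two cross bars, 8 mm wide, at x -50 and +50 mm, tops 32 mm above the table. Origin: centre of its underside. The tongs lie on the bars; fingers have free room between the bars down to the base.
- tongs: Steel sprung tongs, 80 g, 182 mm long, lying level on the rest; they open and close in the horizontal plane. Two upright flat arms, 16 mm high, joined by a vertical hinge pin at x = -80 mm. Origin: underside, midway between the open grip plates. x runs from hinge to jaws, away from the robot within 0.4 rad; z up. This body is the pin and the +y arm: it turns up to 0.1 rad as they close.
- tongs_grip (a point): Where to grip: midway between the two flat grip plates (x -25 to +25 mm), at mid height, 8 mm above the underside and 40 mm above the table at the start. Fingers come from above and squeeze across y; 43 mm across the outsides when open. A spring resists: 4 N open, 8 N closed on the egg, so squeezed to about 37 mm the tongs can be lifted with the jaws still open.
- tongs_jaws (a point): Middle between the open jaws, at mid height: 80 mm ahead of the tongs' origin along x, 8 mm above their underside. Each jaw is an upright plate 28 mm long, 16 mm high. Open, they stand 55 mm apart; each mm of squeeze at the grip plates closes them 2 mm. With the plates 37 mm across they are 43 mm apart; at 28 mm they are 25 mm apart and hold the egg by its thickness.
- tongs_arm (a joint): Closing angle of the tongs, rad: 0 open, 0.19 with the jaws 25 mm apart, 0.24 at the stop; sprung towards 0.
- jar: Bystander: closed glass jar, 60 mm across, 90 mm tall, standing at the table's far side. Origin: centre of its underside.
- nest_pan: Bystander: terracotta nest pan (bowl) 90 mm across, 40 mm tall, at the table's far side. Origin: centre of its underside.
- spool: Bystander: white plastic spool, 40 mm across, 32 mm tall, standing beyond the cradle. Origin: centre of its underside.
Things that resemble listed ones, but are neither listed nor needed, are in the scene too. What is meant by the candler is not turquoise, and is the smaller of those in its own colour.

How it is judged:
On the way, in this order (a step that is already met when the one before it is completed fails the run):
1. the plug is fully home in the socket and let go (z of plug in the frame of socket below -0.0195 m and horizontal distance between plug and socket below 0.004 m and angle between plug's own z axis and vertical below 0.06 rad and contact force between the fingers and plug below 0.05 N), for 0.2 s.
2. the egg is lifted clear of the cradle in the tongs (height (world z) of egg above 0.06 m and contact force between tongs and egg above 0.5 N and contact force between the fingers and tongs above 2 N and contact force between the fingers and egg below 0.05 N and contact force between cradle and egg below 0.02 N), for 0.2 s.
At the end, for the whole second after the job is handed in: Plug home (foot 19.5 mm or more below the mouth). Egg held still in the tongs (over 0.5 N), the tongs by the fingers (over 2 N); egg centre within 25 mm of the light's axis and 18 to 85 mm above it; egg, tongs and fingers touch neither candler nor plug, nor fingers the egg (all of step 1 and contact force between tongs and egg above 0.5 N and contact force between the fingers and tongs above 2 N and contact force between the fingers and egg below 0.05 N and contact force between cradle and egg below 0.02 N and horizontal distance between egg and lamp below 0.025 m and z of egg in the frame of lamp between 0.018 and 0.085 m and contact force between each of egg, tongs and candler below 0.02 N and contact force between tongs and plug below 0.02 N and contact force between the fingers and candler below 0.05 N and linear speed of egg below 0.03 m/s); the arm keeps its last pose, push and grip.
It fails at once if the fingers touch the egg (contact force between the fingers and egg above 0.5 N).
It fails at once if the egg is dropped (height (world z) of egg below 0.026 m).
It fails at once if a bystander is disturbed (distance of any of jar, nest_pan, spool from where it was at the start of the episode above 0.03 m).
It also fails if it takes over 64 s, if anything falls off the work surface, if the arm or the gripper's body presses on something with over 40 N, if the wrist force passes 120 N, or if a joint passes its speed limit or range.

## Robot

A 6-joint arm with a two-finger parallel gripper is mounted at the origin on the work surface. World frame = base frame: x ahead of the robot, y to its left, z up, the work surface at z = 0. Lengths are in m, angles in rad, forces in N, time in s.
With the tool pointing down it reaches from about 0.375 to 0.9 m from the base axis. Payload 3.1 kg.
Tool frame: the origin (TCP) lies where the fingers leave the gripper's body, on its centre line; the fingertips stand 73 mm ahead of it and the grasp point (between the pads) lies 54 mm ahead of it; z points along the fingers, y is the line along which they close (so a half turn about z gives the same grasp; the last joint's range is limited). The gripper opens to 85 mm and grips with 20 to 120 N. Pads are 22 mm wide; open, the fingers measure 114 mm over their backs; the gripper's body (76 mm by 85 mm) begins 54 mm behind the grasp point. The pads swing forward as they close: fully open they stand 13 mm farther back than shut.
Start: joints at [-1.401, 0.527, 1.433, -0, 1.181, -0.178], TCP at [0.214, -0.587, 0.304] pointing down, gripper open.
Joint ranges: [-3.08, 3.08], [-0.75, 2.2], [0.22, 2.44], [-1.43, 4.57], [0, 2.65], [-2.85, 2.85]. Speed limits (rad/s): [2.79, 2.79, 3.14, 3.14, 3.14, 3.14].

## Interface

Orientations are given as a unit quaternion [x, y, z, w].
In Python, from station import manip gives the robot as it stands.
- The arm moves only by the shell command python3 -m crank 'ROWS' [FORCE]. ROWS is JSON, a list of rows, each an object with "dp": the shift along the tool's x, y, z normalised to -1 to 1, where 1 is 50 cm, a list of three; "delta_rot": the turn, a rotation vector about the tool's x, y, z normalised to -1 to 1, where 1 is 2 pi rad, a list of three; "fingers": the opening, from -1 (shut) to 1 (fully open). A call has 1 to 12 rows; each row shifts and turns the commanded pose from where the row before left it, along the tool's axes as they then stand; what a row does not reach is not made up. A row lasts 1/12 s, in which the tool goes at most 41.7 mm and 7.16 degrees, less where a joint would pass 70% of its speed; a pose out of reach is approached as far as the arm can. A call with a number of a shift or a turn outside -1 to 1 is refused whole. A call with a gripper value outside its range is refused whole. The fingers move at their own pace and stop on an object; FORCE is the grip in N (left out, the last holds). Time passes only in rows, so rows that do not move let the fingers close. It gives the time, the measured TCP pose, the force, the opening and the grip force at its end, in the units of the state.
- manip.sense(): the state, without advancing time (a new reading comes with each control period).
- manip.snapshot(name): name is "scene" or "side" or "wrist"; returns (picture, depth): 480x640x3 uint8, red, green, blue; 480x640 float32, m along the optical axis (not along the pixel's ray), 0 where there is no reading.
- manip.camera_model(name): a dict with "fx", "fy", "cx", "cy" (pixels), "origin" and "attitude" of the camera in the world. Camera axes: x right, y up, looking along -z (the intrinsics and any distortion apply to the point x, -y, -z); pixel columns grow to the right and rows downward; lengths in m; the calibration is good to about 2 mm. A picture is of the moment at which its call begins: read the wrist's pose just before it. camera_model takes no time and is no camera call; for the wrist camera it gives the pose at the moment of the call.
- manip.sign_off(): hands the job in; it is judged then, once.
The state is a dict: "t": time; "q": joint angles; "qd": joint speeds; "tau": joint torques, N m; "tcp_pos": TCP position; "tool_rot": TCP orientation; "force": force on the tool from outside, world axes, zero at the start; "ft_torque": the same for the moment, N m; "finger_gap": opening from 0.0 (shut) to 1.0 (fully open); "gripper_force": force on a finger pad.
Only numpy, scipy, OpenCV 4.12 (cv2) and the standard library are available. Lean on these libraries where they do the work, as an engineer would, in place of code of your own. Each camera call takes 0.05 s, during which the arm holds its last target. There are 200 camera calls.

## Working session

There is one attempt and no reset: what is moved stays moved. The work goes in short steps, Python scripts to look and compute and a shell command to move; the robot and the scene stay as the last step left them, time stands still between calls to the robot, and variables do not carry over. Pictures are saved under pics/ and viewed, at most 10 in all, crops included, and the job is handed in when it is done.

```bash
mkdir -p pics; ls; cat > h.py <<'E'
import numpy as np, cv2
from station import manip
from scipy.spatial.transform import Rotation as R
def Rm(a):
    a=np.array(a,float)
    return a if a.shape==(3,3) else R.from_quat(a).as_matrix()
def snap(n,f=None):
    m=manip.camera_model(n); p,d=manip.snapshot(n)
    if f: cv2.imwrite('pics/'+f,p[:,:,::-1])
    return p,d,m
def ray(m,u,v):
    d=np.array([(u-m['cx'])/m['fx'],-(v-m['cy'])/m['fy'],-1.0])
    return np.array(m['origin']),Rm(m['attitude'])@d
def onz(m,u,v,z):
    o,d=ray(m,u,v); return o+d*(z-o[2])/d[2]
def cloud(m,d):
    v,u=np.mgrid[0:480,0:640]
    c=np.stack([(u-m['cx'])/m['fx']*d,-(v-m['cy'])/m['fy']*d,-d],-1)
    return c@Rm(m['attitude']).T+np.array(m['origin'])
def proj(m,P):
    c=(np.array(P)-np.array(m['origin']))@Rm(m['attitude'])
    return m['cx']+m['fx']*c[...,0]/-c[...,2], m['cy']-m['fy']*c[...,1]/-c[...,2]
E
python3 - <<'E'
from h import *
for n in ('scene','side'):
    p,d,m=snap(n,n+'0.png'); print(n,{k:np.round(v,3).tolist() if not isinstance(v,str) else v for k,v in m.items()}, (d>0).mean())
    np.savez(n+'0.npz',p=p,d=d)
print(manip.sense())
E
```

```text
pics
scene {'fx': 479.354, 'fy': 479.354, 'cx': 320.523, 'cy': 229.283, 'origin': [1.169, -0.224, 0.777], 'attitude': [0.274, 0.226, 0.591, 0.725]} 0.9959895833333333
side {'fx': 473.613, 'fy': 473.613, 'cx': 319.067, 'cy': 244.53, 'origin': [0.381, 0.463, 0.789], 'attitude': [-0.049, 0.323, 0.937, -0.122]} 0.9959765625
{'t': 0.1, 'q': array([-1.40051918e+00,  5.28371185e-01,  1.43374853e+00,  7.91018046e-06,
        1.18140416e+00, -1.78507912e-01]), 'qd': array([ 0.00049735, -0.00184289, -0.00499007,  0.00077125,  0.00109089,
        0.00111349]), 'tau': array([-5.73342040e-04, -4.43305564e+01, -1.78586769e+01, -1.99815636e-04,
        3.88830595e-03, -4.19840291e-06]), 'tcp_pos': array([ 0.21353764, -0.58686667,  0.30304073]), 'tool_rot': array([ 9.84831925e-01,  1.73508348e-01,  7.63137348e-06, -9.65586391e-04]), 'force': array([-0.0284863 , -0.38264783, -0.59788255]), 'ft_torque': array([-0.02874773,  0.0356579 ,  0.02300165]), 'gripper_force': 0.0, 'finger_gap': 1.0004455839971145}
```

View pics/scene0.png

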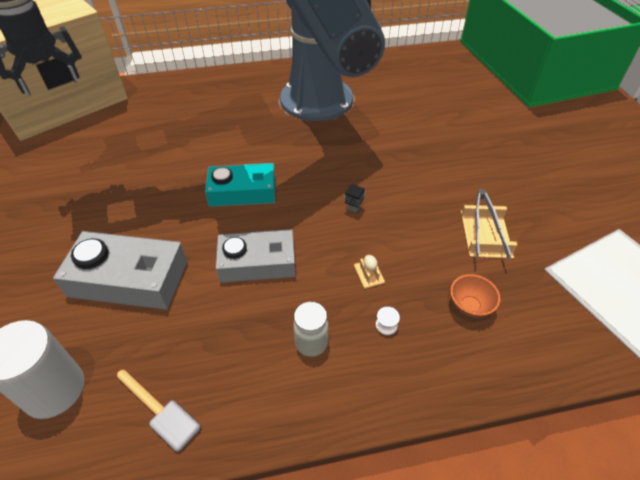

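View pics/side0.png

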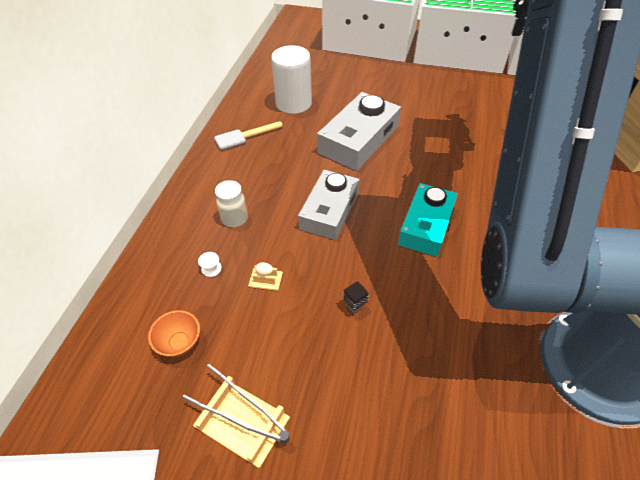

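The scene shows three lamp-like boxes: turquoise at (240,183), large grey at (122,268) and small grey at (255,255). I choose the small grey one. The plug is at (355,198), the egg and cradle at (370,268), and the tongs at (487,230). The jar (311,330), spool (388,320) and pan (474,297) are to be left alone.

```bash
python3 - <<'E'
from h import *
out={}
for n in ('scene','side'):
    z=np.load(n+'0.npz'); p,d=z['p'],z['d']; m=manip.camera_model(n); X=cloud(m,d)
    def pts(box,zr):
        (u0,v0,u1,v1)=box; k=np.zeros(d.shape,bool); k[v0:v1,u0:u1]=1
        k&=(X[...,2]>zr[0])&(X[...,2]<zr[1])&(d>0); return X[k],k
    def rect(P): 
        (c,s,a)=cv2.minAreaRect((P[:,:2]*1000).astype(np.float32)); return np.round(c,1),np.round(s,1),round(a,1),len(P),P[:,2].mean().round(4)
    B={'scene':dict(big=(50,225,190,310),cand=(210,225,300,285),plug=(335,175,375,220),cr=(345,245,395,295),rest=(455,180,525,265)),
       'side':dict(big=(310,90,405,170),cand=(290,165,365,240),plug=(335,275,375,320),cr=(240,255,290,295),rest=(175,360,295,470))}[n]
    print(n)
    print(' big',rect(pts(B['big'],(.04,.08))[0]))
    print(' cand top',rect(pts(B['cand'],(.040,.050))[0]),'light',rect(pts(B['cand'],(.055,.07))[0]))
    print(' plug',rect(pts(B['plug'],(.053,.066))[0]))
    print(' cradle base',rect(pts(B['cr'],(.004,.012))[0]),'egg',rect(pts(B['cr'],(.033,.06))[0]))
    print(' rest base',rect(pts(B['rest'],(.004,.01))[0]),'bars',rect(pts(B['rest'],(.028,.034))[0]),'tongs',rect(pts(B['rest'],(.038,.06))[0]))
    u,v,w,h=B['cand'][0],B['cand'][1],0,0
E
python3 -c "
import cv2
a=cv2.imread('pics/scene0.png');b=cv2.imread('pics/side0.png')
f=lambda i,x,y,w,h:cv2.resize(i[y:y+h,x:x+w],(400,300),interpolation=cv2.INTER_CUBIC)
cv2.imwrite('pics/crop.png',cv2.vconcat([cv2.hconcat([f(a,205,215,100,75),f(b,285,165,100,75)]),cv2.hconcat([f(a,440,180,100,75),f(b,175,365,120,90)])]))"
```

```text
scene
 big (array([ 542.2, -491.4]), array([207. , 120.2]), 70.4, 5579, np.float64(0.0603))
 cand top (array([ 554.8, -234.8]), array([150.2,  89.2]), 83.2, 2131, np.float64(0.0445)) light (array([ 550.4, -274.7]), array([47.5, 46.3]), 27.3, 370, np.float64(0.0586))
 plug (array([446.5,  -5.4]), array([34.1, 36.1]), 52.8, 181, np.float64(0.0571))
 cradle base (array([633.7,  -8.3]), array([73.5, 60.2]), 88.8, 316, np.float64(0.0074)) egg (array([632.9, -21.3]), array([30.2, 22.5]), 4.7, 163, np.float64(0.0464))
 rest base (array([583.4, 251.5]), array([ 90.6, 122.7]), 75.4, 883, np.float64(0.0059)) bars (array([586.2, 251.3]), array([ 90.3, 166.9]), 75.2, 339, np.float64(0.031)) tongs (array([577. , 244.9]), array([ 64.2, 182.2]), 74.5, 422, np.float64(0.0441))
side
 big (array([ 601.6, -508.9]), array([211.5, 249.8]), 71.4, 2796, np.float64(0.0598))
 cand top (array([ 554.1, -231.1]), array([154.2,  86.8]), 83.5, 1678, np.float64(0.045)) light (array([ 549.3, -269.8]), array([44. , 50.7]), 13.2, 271, np.float64(0.0592))
 plug (array([445.9,  -1.2]), array([34.3, 34.6]), 49.2, 309, np.float64(0.0577))
 cradle base (array([640.5, -27.5]), array([92.1, 90.8]), 20.7, 309, np.float64(0.008)) egg (array([629.2, -15.5]), array([31.7, 23.1]), 19.7, 179, np.float64(0.0469))
 rest base (array([597.6, 248.1]), array([179. , 186.9]), 29.4, 2829, np.float64(0.0065)) bars (array([578.9, 256.3]), array([ 90. , 180.2]), 75.4, 589, np.float64(0.0318)) tongs (array([576.9, 247.7]), array([ 63.7, 180.8]), 74.7, 800, np.float64(0.0458))
```

View pics/crop.png

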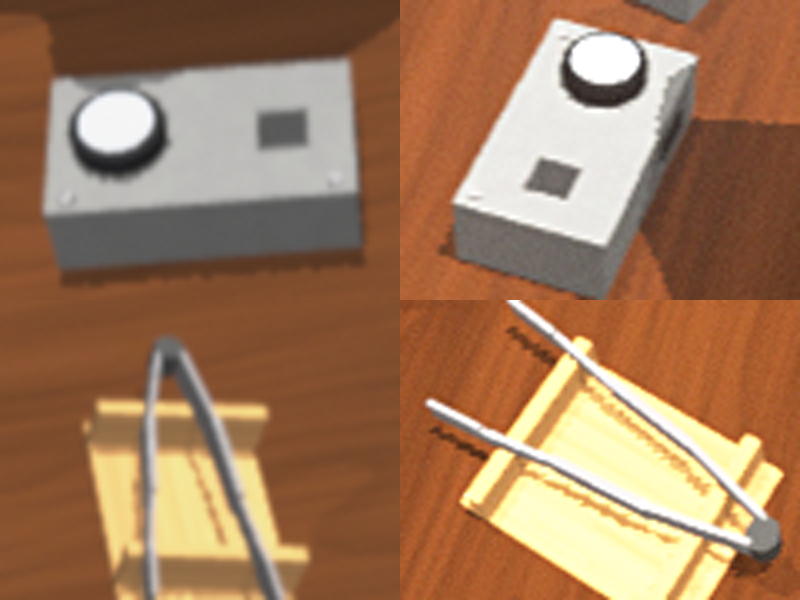

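The close crop confirms the choice: the small grey box measures 150 x 87 mm with its top at 45 mm, so it is the candler. The light is at its -y end and the socket at its +y end. The tong hinge is on the robot's side. I now move over the plug.

```bash
cat >> h.py <<'E'
def plan(pos,th=None,grasp=True):
    """tool shift (dp units) to bring grasp point (or TCP) to pos; th = desired tool-x world angle, deg"""
    s=manip.sense(); A=R.from_quat(s['tool_rot']).as_matrix(); cur=s['tcp_pos']+(A[:,2]*0.054 if grasp else 0)
    a=np.degrees(np.arctan2(A[1,0],A[0,0])); tilt=np.degrees(np.arccos(-A[2,2]))
    print('th %.2f tilt %.2f cur'%(a,tilt),cur.round(4),'F',np.round(s['force'],1),'gap',round(s['finger_gap'],3),'gf',round(s['gripper_force'],1),'t',round(s['t'],1))
    if pos is None: return
    d=np.array(pos)-cur
    if th is not None:
        print('rotz units %.4f'%(-(th-a)/360)); t=np.radians(th); B=np.array([[np.cos(t),np.sin(t),0],[np.sin(t),-np.cos(t),0],[0,0,-1]]).T.T
        print('shift AFTER rot',(B.T@d/0.5).round(4))
    else: print('shift now',(A.T@d/0.5).round(4))
E
r='{"dp":[0,0,0],"delta_rot":[0,0,-0.0167],"fingers":1}'
python3 -m crank '[{"dp":[0,0,0],"delta_rot":[0,0,-0.0167],"fingers":1},{"dp":[0,0,0],"delta_rot":[0,0,-0.0167],"fingers":1},{"dp":[0,0,0],"delta_rot":[0,0,-0.0167],"fingers":1},{"dp":[0,0,0],"delta_rot":[0,0,-0.0167],"fingers":1},{"dp":[0,0,0],"delta_rot":[0,0,-0.0167],"fingers":1},{"dp":[0.07,-0.023,0],"delta_rot":[0,0,0],"fingers":1},{"dp":[0.07,-0.023,0],"delta_rot":[0,0,0],"fingers":1},{"dp":[0.07,-0.023,0],"delta_rot":[0,0,0],"fingers":1},{"dp":[0.07,-0.023,0],"delta_rot":[0,0,0],"fingers":1},{"dp":[0.07,-0.023,0],"delta_rot":[0,0,0],"fingers":1},{"dp":[0.07,-0.023,0],"delta_rot":[0,0,0],"fingers":1},{"dp":[0.07,-0.023,0],"delta_rot":[0,0,0],"fingers":1}]'
python3 - <<'E'
from h import *
plan([.446,-.003,.20])
p,d,m=snap('wrist','w1.png'); print(m)
for P in ([.446,-.003,.058],[.559,-.193,.045],[.55,-.272,.06],[.631,-.018,.04],[.574,.247,.04]): print(proj(m,P))
E
```

```text
t: 1.1
tcp_pos: [0.3094, -0.3459, 0.3036]
tool_rot: [0.906, 0.423, 0.0, -0.0]
force: [1.5, -0.2, -0.7]
finger_gap: 0.996
gripper_force: 0.0
th 50.01 tilt 0.05 cur [ 0.3094 -0.3459  0.2496] F [ 1.5 -0.2 -0.7] gap 0.996 gf 0.0 t 1.1
shift now [ 0.7009 -0.2313  0.0997]
{'fx': 374.8002105695206, 'fy': 374.8002105695206, 'cx': 315.65977946646757, 'cy': 236.77836876231132, 'origin': array([ 0.36187555, -0.28290526,  0.37215104]), 'attitude': array([-0.15286431,  0.05629973, -0.33789643,  0.92697834])}
(np.float64(110.91494895346744), np.float64(-393.07989696172046))
(np.float64(457.4224132854486), np.float64(-204.30080855931962))
(np.float64(518.3723297998819), np.float64(-92.27898434157888))
(np.float64(384.97858486756724), np.float64(-658.9540894961942))
(np.float64(-160.35171257764665), np.float64(-1418.0843142837757))
```

```bash

python3 -m crank '[{"dp":[0.07,-0.023,0],"delta_rot":[0,0,0],"fingers":1},{"dp":[0.07,-0.023,0],"delta_rot":[0,0,0],"fingers":1},{"dp":[0.07,-0.023,0],"delta_rot":[0,0,0],"fingers":1},{"dp":[0.07,-0.023,0],"delta_rot":[0,0,0],"fingers":1},{"dp":[0.07,-0.023,0],"delta_rot":[0,0,0],"fingers":1},{"dp":[0.07,-0.023,0],"delta_rot":[0,0,0],"fingers":1},{"dp":[0.07,-0.023,0],"delta_rot":[0,0,0],"fingers":1},{"dp":[0.07,-0.023,0],"delta_rot":[0,0,0],"fingers":1},{"dp":[0.07,-0.023,0],"delta_rot":[0,0,0],"fingers":1},{"dp":[0.03,-0.015,0],"delta_rot":[0,0,0],"fingers":1},{"dp":[0,0,0],"delta_rot":[0,0,0],"fingers":1}]'
python3 - <<'E'
from h import *
p,d,m=snap('wrist','w2.png'); X=cloud(m,d); np.savez('w2.npz',p=p,d=d)
print(m['origin'],proj(m,[.446,-.003,.058]))
k=(X[...,2]>.05)&(X[...,2]<.066)&(d>0)&(np.hypot(X[...,0]-.446,X[...,1]+.003)<.05)
P=X[k]; print(cv2.minAreaRect((P[:,:2]*1000).astype(np.float32)),len(P),P[:,2].mean())
plan([.446,-.003,.20])
E
```

```text
t: 2.07
tcp_pos: [0.4363, -0.0207, 0.3037]
tool_rot: [0.905, 0.425, 0.0, -0.001]
force: [0.8, -0.1, 0.2]
finger_gap: 0.999
gripper_force: 0.0
[0.48844128 0.04260551 0.37223606] (np.float64(312.1146112943169), np.float64(187.13103827974393))
((444.4596862792969, -2.590373992919922), (34.03093338012695, 33.742305755615234), 50.50148391723633) 1557 0.056064148171123554
th 50.28 tilt 0.04 cur [ 0.436  -0.0222  0.2497] F [-0.1 -0.9  0.3] gap 0.999 gf 0.0 t 2.1
shift now [ 0.0424 -0.0092  0.0994]
```

View pics/w2.png

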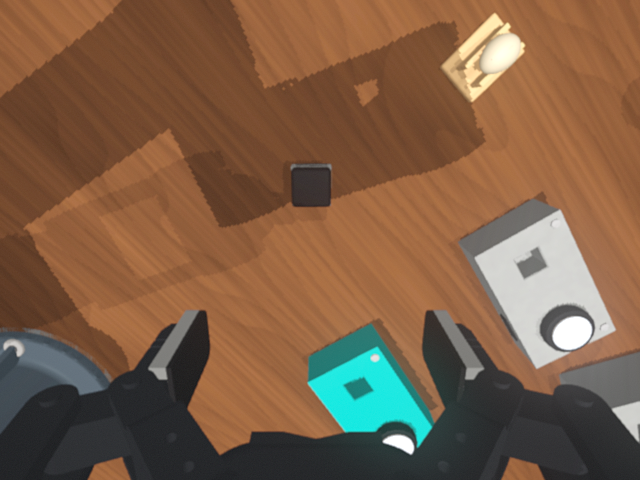

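The wrist view shows the plug at (312,185), square to the fingers, with the candler at (545,285) and the egg at (500,52). I measure the candler and egg from this view, then descend on the plug.

```bash
python3 - <<'E'
from h import *
z=np.load('w2.npz');p,d=z['p'],z['d'];m=manip.camera_model('wrist');X=cloud(m,d)
def f(c,r,a,b,n):
    k=(X[...,2]>a)&(X[...,2]<b)&(d>0)&(np.hypot(X[...,0]-c[0],X[...,1]-c[1])<r); P=X[k]
    print(n,cv2.minAreaRect((P[:,:2]*1000).astype(np.float32)),len(P),P[:,2].mean().round(4))
f((.554,-.233),.1,.04,.05,'top');f((.55,-.272),.03,.055,.066,'light');f((.631,-.018),.04,.035,.06,'egg')
plan([.4445,-.0026,.046])
E
```

```text
top ((551.8750610351562, -235.32862854003906), (152.50782775878906, 85.69313049316406), 83.48961639404297) 9968 0.0435
light ((547.6304321289062, -274.1222229003906), (47.503150939941406, 46.533790588378906), 53.0648307800293) 1600 0.0577
egg ((628.1881713867188, -20.385108947753906), (32.774688720703125, 25.063190460205078), 24.476041793823242) 1220 0.0459
th 50.28 tilt 0.04 cur [ 0.436  -0.0222  0.2497] F [-0.1 -0.9  0.3] gap 0.999 gf 0.0 t 2.1
shift now [ 0.0412 -0.0119  0.4074]
```

```bash

python3 -m crank '[{"dp":[0.021,-0.006,0.04],"delta_rot":[0,0,0],"fingers":1},{"dp":[0.02,-0.006,0.06],"delta_rot":[0,0,0],"fingers":1},{"dp":[0,0,0.06],"delta_rot":[0,0,0],"fingers":1},{"dp":[0,0,0.06],"delta_rot":[0,0,0],"fingers":1},{"dp":[0,0,0.05],"delta_rot":[0,0,0],"fingers":1},{"dp":[0,0,0.05],"delta_rot":[0,0,0],"fingers":1},{"dp":[0,0,0.04],"delta_rot":[0,0,0],"fingers":1},{"dp":[0,0,0.03],"delta_rot":[0,0,0],"fingers":1},{"dp":[0,0,0.017],"delta_rot":[0,0,0],"fingers":1},{"dp":[0,0,0],"delta_rot":[0,0,0],"fingers":1}]' 
python3 -m crank '[{"dp":[0,0,0],"delta_rot":[0,0,0],"fingers":-1},{"dp":[0,0,0],"delta_rot":[0,0,0],"fingers":-1},{"dp":[0,0,0],"delta_rot":[0,0,0],"fingers":-1},{"dp":[0,0,0],"delta_rot":[0,0,0],"fingers":-1},{"dp":[0,0,0],"delta_rot":[0,0,0],"fingers":-1},{"dp":[0,0,0],"delta_rot":[0,0,0],"fingers":-1},{"dp":[0,0,0],"delta_rot":[0,0,0],"fingers":-1},{"dp":[0,0,0],"delta_rot":[0,0,0],"fingers":-1},{"dp":[0,0,0],"delta_rot":[0,0,0],"fingers":-1},{"dp":[0,0,0],"delta_rot":[0,0,0],"fingers":-1}]' 40
python3 -c "
from h import *
plan(None)"
```

```text
t: 2.95
tcp_pos: [0.444, -0.0051, 0.0989]
tool_rot: [0.906, 0.422, -0.001, -0.001]
force: [0.2, 0.3, 1.4]
finger_gap: 0.999
gripper_force: 0.0
t: 3.78
tcp_pos: [0.4451, -0.0041, 0.1013]
tool_rot: [0.906, 0.423, 0.001, 0.001]
force: [0.6, 0.2, 6.4]
finger_gap: 0.392
gripper_force: 41.0
th 50.07 tilt 0.11 cur [ 0.4452 -0.0041  0.0473] F [0.6 0.2 6.4] gap 0.392 gf 41.0 t 3.8
```

```bash

python3 -m crank '[{"dp":[0,0,-0.02],"delta_rot":[0,0,0],"fingers":-1},{"dp":[0,0,-0.05],"delta_rot":[0,0,0],"fingers":-1},{"dp":[0,0,-0.06],"delta_rot":[0,0,0],"fingers":-1},{"dp":[0,0,-0.06],"delta_rot":[0,0,0],"fingers":-1},{"dp":[0,0,-0.03],"delta_rot":[0,0,0],"fingers":-1},{"dp":[0,0,0],"delta_rot":[0,0,-0.0186],"fingers":-1},{"dp":[0,0,0],"delta_rot":[0,0,-0.0186],"fingers":-1},{"dp":[0,0,0],"delta_rot":[0,0,-0.0186],"fingers":-1},{"dp":[0,0,0],"delta_rot":[0,0,-0.0186],"fingers":-1},{"dp":[0,0,0],"delta_rot":[0,0,-0.0186],"fingers":-1},{"dp":[0,0,0],"delta_rot":[0,0,0],"fingers":-1}]' 
python3 -c "
from h import *
plan([.5565-.115*.035,-.1956-.035,.157])"
```

```text
t: 4.7
tcp_pos: [0.4444, -0.0038, 0.2106]
tool_rot: [0.745, 0.667, 0.0, 0.0]
force: [-0.2, -1.1, -0.5]
finger_gap: 0.394
gripper_force: 40.1
th 83.65 tilt 0.01 cur [ 0.4444 -0.0038  0.1566] F [-0.2 -1.1 -0.5] gap 0.394 gf 40.1 t 4.7
shift now [-0.4269  0.2649 -0.0007]
```

```bash

python3 -m crank '[{"dp":[-0.02,0.012,0],"delta_rot":[0,0,0],"fingers":-1},{"dp":[-0.05,0.03,0],"delta_rot":[0,0,0],"fingers":-1},{"dp":[-0.06,0.037,0],"delta_rot":[0,0,0],"fingers":-1},{"dp":[-0.06,0.037,0],"delta_rot":[0,0,0],"fingers":-1},{"dp":[-0.06,0.037,0],"delta_rot":[0,0,0],"fingers":-1},{"dp":[-0.06,0.037,0],"delta_rot":[0,0,0],"fingers":-1},{"dp":[-0.06,0.037,0],"delta_rot":[0,0,0],"fingers":-1},{"dp":[-0.04,0.026,0],"delta_rot":[0,0,0],"fingers":-1},{"dp":[-0.017,0.012,0],"delta_rot":[0,0,0],"fingers":-1},{"dp":[0,0,0],"delta_rot":[0,0,0],"fingers":-1},{"dp":[0,0,0],"delta_rot":[0,0,0],"fingers":-1}]' 
python3 - <<'E'
from h import *
plan(None)
p,d,m=snap('wrist','w3.png'); np.savez('w3.npz',p=p,d=d); import pickle; pickle.dump(m,open('w3.pkl','wb'))
print(proj(m,[.5565,-.1956,.045]))
E
```

```text
t: 5.62
tcp_pos: [0.5513, -0.2307, 0.2099]
tool_rot: [0.747, 0.665, -0.0, -0.001]
force: [-0.2, 0.3, -0.3]
finger_gap: 0.392
gripper_force: 40.2
th 83.42 tilt 0.15 cur [ 0.5512 -0.2306  0.1559] F [-0.2  0.3 -0.3] gap 0.392 gf 40.2 t 5.6
(np.float64(319.4450922330251), np.float64(188.594896316289))
```

View pics/w3.png

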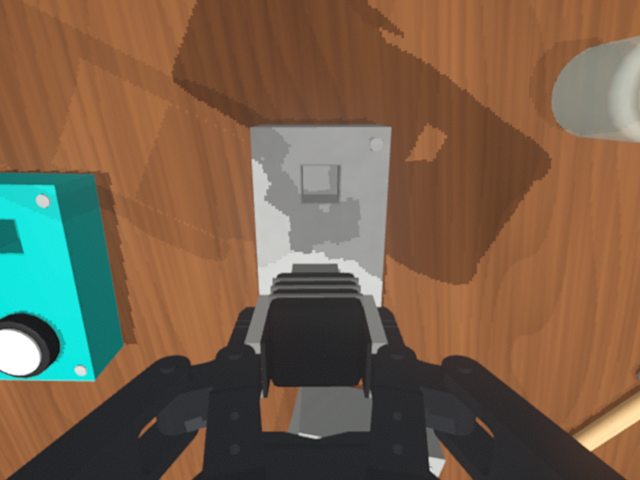

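The view shows the socket hole at about (320,183), with the held plug behind it at (315,340) and aligned. I measure both in the same frame.

```bash
python3 - <<'E'
from h import *; import pickle
z=np.load('w3.npz');p,d=z['p'],z['d'];m=pickle.load(open('w3.pkl','rb'));X=cloud(m,d)
# hole: subpixel edge profiles
g=cv2.cvtColor(p,cv2.COLOR_RGB2GRAY).astype(int)
print('row',g[172:180,294:348].mean(0).round().astype(int).tolist()); print('col',g[156:210,312:330].mean(1).round().astype(int).tolist())
print('zcol',(X[156:210:2,320,2]*1000).round().astype(int).tolist())
print('zrow',(X[183,294:348,2]*1000).round().astype(int).tolist())
zz=X[...,2]; s=manip.sense(); A=Rm(s['tool_rot'])
k=(d>0)&(np.abs(X[...,0]-.5512)<.018)&(np.abs(X[...,1]+.2306)<.04)&(zz>.155)&(zz<.180)
P=X[k]; h,e=np.histogram(P[:,2],12); print(h,e.round(3)); 
T=P[P[:,2]>np.percentile(P[:,2],60)-.002]; L=(T-s['tcp_pos'])@A; print('plug top in tool: x',np.percentile(L[:,0],[1,99]),'y',np.percentile(L[:,1],[1,99]),'z',np.median(L[:,2]))
k2=(d>0)&(np.hypot(X[...,0]-.552,X[...,1]+.235)<.12)&(zz>.038)&(zz<.05); k2[280:]=0
T=X[k2]; L=(T-s['tcp_pos'])@A; print('candler top in tool x',np.percentile(L[:,0],[.3,99.7]),'y at near hole',np.percentile(L[:,1],[.3,99.7]),T[:,2].mean())
ue=X[150:260,:]; 
for r in (150,175,200,225): 
    u=np.where(k2[r])[0]; Q=(X[r,[u[0],u[-1]]]-s['tcp_pos'])@A; print(r,u[0],u[-1],Q[:,:2].round(4).tolist())
E
```

```text
row [162, 162, 162, 162, 162, 157, 144, 122, 117, 150, 161, 161, 160, 160, 160, 160, 160, 160, 160, 160, 160, 160, 160, 160, 160, 160, 160, 160, 159, 160, 160, 160, 160, 159, 151, 140, 137, 137, 138, 138, 138, 139, 135, 117, 104, 116, 134, 153, 162, 164, 163, 163, 163, 163]
col [160, 160, 160, 160, 160, 160, 160, 158, 146, 146, 156, 160, 161, 160, 159, 158, 158, 158, 158, 158, 159, 159, 159, 159, 159, 159, 158, 159, 159, 160, 160, 160, 160, 156, 148, 140, 138, 135, 120, 110, 108, 109, 110, 110, 110, 109, 114, 131, 143, 150, 151, 151, 150, 148]
zcol [43, 43, 44, 43, 42, 16, 16, 15, 16, 278, 14, 15, 15, 16, 14, 17, 15, 14, 16, 16, 23, 29, 36, 41, 42, 44, 44]
zrow [44, 44, 43, 43, 43, 43, 43, 43, 27, 15, 15, 15, 14, 16, 14, 15, 13, 14, 16, 16, 15, 16, 15, 16, 16, 15, 15, 16, 278, 15, 16, 15, 16, 16, 16, 16, 14, 15, 15, 16, 15, 16, 15, 21, 32, 42, 44, 43, 43, 42, 43, 44, 43, 44]
[ 383  266  273  595 6084 1118  113  120  247  294   40   39] [0.155 0.157 0.159 0.161 0.163 0.165 0.167 0.17  0.172 0.174 0.176 0.178
 0.18 ]
plug top in tool: x [-0.0156057   0.01656837] y [-0.01800965  0.01784446] z 0.0449790810741256
candler top in tool x [-0.02824121  0.07138503] y at near hole [-0.03983727  0.04469663] 0.04340190800420138
150 251 389 [[0.0579, -0.0399], [0.0577, 0.0449]]
175 253 387 [[0.0424, -0.0397], [0.0425, 0.0443]]
200 255 386 [[0.0266, -0.0391], [0.0261, 0.0449]]
225 256 384 [[0.01, -0.0393], [0.0094, 0.0445]]
```

```bash
python3 - <<'E'
from h import *; import pickle
m=pickle.load(open('w3.pkl','rb')); s=manip.sense(); A=Rm(s['tool_rot'])
for z in (.0435,.045):
  C=[onz(m,u,v,z) for u,v in ((301.4,164.5),(339.8,164.5),(301.4,203),(339.8,203))]
  L=(np.array(C)-s['tcp_pos'])@A; print(L[:,:2].round(4).tolist(), L.mean(0), np.mean(C,0))
c=np.mean(C,0); plan([*c[:2],.100])
E
```

```text
[[0.049, -0.0091], [0.049, 0.0147], [0.0245, -0.0095], [0.0245, 0.0152]] [0.0367369  0.00283153 0.16642041] [ 0.55752483 -0.1931104   0.0435    ]
[[0.0492, -0.0091], [0.0492, 0.0146], [0.0249, -0.0094], [0.0248, 0.0151]] [0.03702222 0.00281226 0.16492099] [ 0.55754191 -0.192828    0.045     ]
th 83.49 tilt 0.19 cur [ 0.5508 -0.2295  0.1559] F [-1.   0.2 -1.7] gap 0.39 gf 40.2 t 5.7
shift now [0.0743 0.0053 0.1118]
```

```bash

python3 -m crank '[{"dp":[0.02,0.006,0],"delta_rot":[0,0,0],"fingers":-1},{"dp":[0.033,0,0],"delta_rot":[0,0,0],"fingers":-1},{"dp":[0.02,0,0.01],"delta_rot":[0,0,0],"fingers":-1},{"dp":[0,0,0.03],"delta_rot":[0,0,0],"fingers":-1},{"dp":[0,0,0.03],"delta_rot":[0,0,0],"fingers":-1},{"dp":[0,0,0.025],"delta_rot":[0,0,0],"fingers":-1},{"dp":[0,0,0.012],"delta_rot":[0,0,0],"fingers":-1},{"dp":[0,0,0],"delta_rot":[0,0,0],"fingers":-1},{"dp":[0,0,0],"delta_rot":[0,0,0],"fingers":-1}]' 
python3 - <<'E'
from h import *
plan([.5575,-.193,.0683])
p,d,m=snap('side'); a=cv2.resize(p[160:250,280:400],(800,600),interpolation=cv2.INTER_CUBIC); p2,d,m=snap('scene'); b=cv2.resize(p2[205:295,205:325],(800,600),interpolation=cv2.INTER_CUBIC)
cv2.imwrite('pics/ab.png',cv2.resize(cv2.hconcat([a,b]),(800,300))[:,:,::-1])
E
```

```text
t: 6.42
tcp_pos: [0.5592, -0.1942, 0.1568]
tool_rot: [0.746, 0.666, -0.0, -0.0]
force: [-0.2, 0.5, -0.9]
finger_gap: 0.392
gripper_force: 40.2
th 83.58 tilt 0.06 cur [ 0.5591 -0.1941  0.1028] F [-0.2  0.5 -0.9] gap 0.392 gf 40.2 t 6.4
shift now [ 0.0019 -0.0034  0.0689]
```

View pics/ab.png

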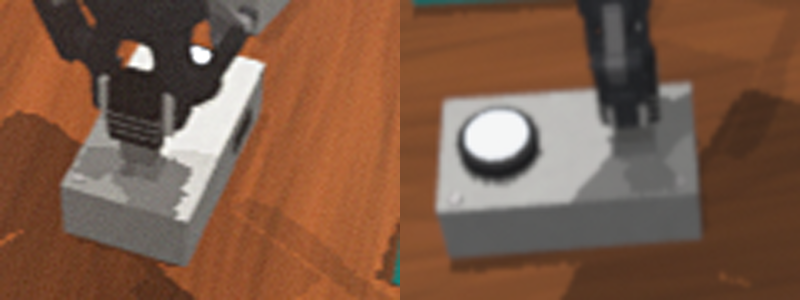

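The plug is over the hole, near (140,155) in the left half and (630,135) in the right half. I go down gently and watch the force.

```bash

python3 -m crank '[{"dp":[0,0,0.008],"delta_rot":[0,0,0],"fingers":-1},{"dp":[0,0,0.008],"delta_rot":[0,0,0],"fingers":-1},{"dp":[0,0,0.006],"delta_rot":[0,0,0],"fingers":-1},{"dp":[0,0,0.006],"delta_rot":[0,0,0],"fingers":-1},{"dp":[0,0,0],"delta_rot":[0,0,0],"fingers":-1}]'
python3 -c "
from h import *
plan([.5575,-.193,.0683])"
```

```text
t: 6.93
tcp_pos: [0.5589, -0.1951, 0.1422]
tool_rot: [0.746, 0.666, -0.0, -0.001]
force: [0.5, 0.2, -0.2]
finger_gap: 0.394
gripper_force: 40.2
th 83.51 tilt 0.08 cur [ 0.5588 -0.195   0.0882] F [ 0.5  0.2 -0.2] gap 0.394 gf 40.2 t 6.9
shift now [ 0.0037 -0.0031  0.0397]
```

```bash

python3 -m crank '[{"dp":[0,0,0.008],"delta_rot":[0,0,0],"fingers":-1},{"dp":[0,0,0.008],"delta_rot":[0,0,0],"fingers":-1},{"dp":[0,0,0.008],"delta_rot":[0,0,0],"fingers":-1},{"dp":[0,0,0.006],"delta_rot":[0,0,0],"fingers":-1},{"dp":[0,0,0],"delta_rot":[0,0,0],"fingers":-1}]'
python3 -m crank '[{"dp":[0,0,0.005],"delta_rot":[0,0,0],"fingers":-1},{"dp":[0,0,0.004],"delta_rot":[0,0,0],"fingers":-1},{"dp":[0,0,0],"delta_rot":[0,0,0],"fingers":-1}]'
python3 -c "
from h import *
plan([.5575,-.193,.0683])"
```

```text
t: 7.35
tcp_pos: [0.559, -0.195, 0.127]
tool_rot: [0.746, 0.666, -0.0, -0.001]
force: [-0.1, -0.0, -1.1]
finger_gap: 0.394
gripper_force: 40.2
t: 7.6
tcp_pos: [0.5592, -0.1951, 0.1231]
tool_rot: [0.746, 0.666, -0.0, -0.0]
force: [-0.6, 0.8, -0.9]
finger_gap: 0.39
gripper_force: 40.3
th 83.52 tilt 0.02 cur [ 0.5592 -0.1951  0.0691] F [-0.6  0.8 -0.9] gap 0.39 gf 40.3 t 7.6
shift now [ 0.0038 -0.0039  0.0015]
```

```bash

python3 -m crank '[{"dp":[0,0,0.003],"delta_rot":[0,0,0],"fingers":-1},{"dp":[0,0,0.002],"delta_rot":[0,0,0],"fingers":-1},{"dp":[0,0,0],"delta_rot":[0,0,0],"fingers":-1}]'
python3 -m crank '[{"dp":[0,0,0],"delta_rot":[0,0,0],"fingers":0.6},{"dp":[0,0,0],"delta_rot":[0,0,0],"fingers":0.6},{"dp":[0,0,0],"delta_rot":[0,0,0],"fingers":0.6},{"dp":[0,0,0],"delta_rot":[0,0,0],"fingers":0.6},{"dp":[0,0,0],"delta_rot":[0,0,0],"fingers":0.6},{"dp":[0,0,0],"delta_rot":[0,0,0],"fingers":0.6},{"dp":[0,0,-0.04],"delta_rot":[0,0,0],"fingers":0.6},{"dp":[0,0,-0.06],"delta_rot":[0,0,0],"fingers":0.6},{"dp":[0,0,-0.06],"delta_rot":[0,0,0],"fingers":0.6},{"dp":[0,0,-0.06],"delta_rot":[0,0,0],"fingers":0.6},{"dp":[0,0,-0.06],"delta_rot":[0,0,0],"fingers":0.6},{"dp":[0,0,0],"delta_rot":[0,0,0],"fingers":0.6}]'
python3 - <<'E'
from h import *
plan([.574,.247,.20],-15.4)
p,d,m=snap('wrist','w4.png');X=cloud(m,d)
def f(c,r,a,b,n):
    k=(X[...,2]>a)&(X[...,2]<b)&(d>0)&(np.hypot(X[...,0]-c[0],X[...,1]-c[1])<r); P=X[k]
    print(n,cv2.minAreaRect((P[:,:2]*1000).astype(np.float32)),len(P),P[:,2].mean().round(4))
f((.558,-.193),.03,.06,.1,'plug');f((.554,-.233),.1,.04,.05,'top');f((.55,-.272),.03,.055,.066,'light');f((.631,-.018),.04,.035,.06,'egg')
E
```

```text
t: 7.85
tcp_pos: [0.5592, -0.1951, 0.1224]
tool_rot: [0.746, 0.666, -0.0, 0.0]
force: [-2.4, 0.5, 9.4]
finger_gap: 0.388
gripper_force: 41.3
t: 8.85
tcp_pos: [0.5621, -0.1966, 0.2671]
tool_rot: [0.746, 0.666, 0.002, 0.006]
force: [1.8, -0.0, 0.2]
finger_gap: 0.805
gripper_force: 0.0
th 83.54 tilt 0.72 cur [ 0.5627 -0.1969  0.2131] F [ 1.8 -0.   0.2] gap 0.805 gf 0.0 t 8.8
rotz units 0.2748
shift AFTER rot [-0.214  -0.862   0.0263]
plug ((557.9248046875, -193.83531188964844), (35.11246109008789, 34.688968658447266), 83.6591796875) 2327 0.076
top ((552.4739990234375, -233.04832458496094), (150.91452026367188, 85.27401733398438), 83.53256225585938) 12201 0.0435
light ((547.87255859375, -271.9522399902344), (46.68400573730469, 46.40849304199219), 0.6919618844985962) 2135 0.0576
egg ((0.0, 0.0), (0.0, 0.0), 0.0) 0 nan<stdin>:6: RuntimeWarning: Mean of empty slice.
  ret = ret.dtype.type(ret / rcount)
```

View pics/w4.png

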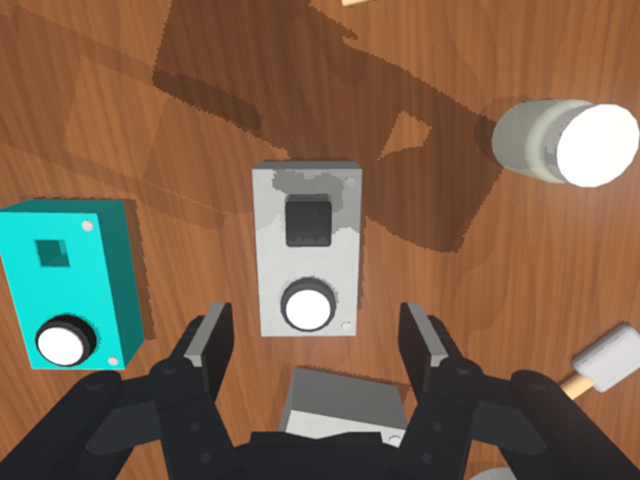

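The plug is home: its head is flat on the box at (308,220) and its top is at the right height. The light is at (308,308). Next I turn and move to the tongs.

```bash

python3 -m crank '[{"dp":[0,0,0],"delta_rot":[0,0,0.0183],"fingers":1},{"dp":[0,0,0],"delta_rot":[0,0,0.0183],"fingers":1},{"dp":[0,0,0],"delta_rot":[0,0,0.0183],"fingers":1},{"dp":[0,0,0],"delta_rot":[0,0,0.0183],"fingers":1},{"dp":[0,0,0],"delta_rot":[0,0,0.0183],"fingers":1},{"dp":[0,0,0],"delta_rot":[0,0,0.0183],"fingers":1},{"dp":[0,0,0],"delta_rot":[0,0,0.0183],"fingers":1},{"dp":[0,0,0],"delta_rot":[0,0,0.0183],"fingers":1},{"dp":[0,0,0],"delta_rot":[0,0,0.0183],"fingers":1},{"dp":[0,0,0],"delta_rot":[0,0,0.0183],"fingers":1},{"dp":[0,0,0],"delta_rot":[0,0,0.0183],"fingers":1},{"dp":[0,0,0],"delta_rot":[0,0,0.0183],"fingers":1}]'
python3 -m crank '[{"dp":[0,0,0],"delta_rot":[0,0,0.0183],"fingers":1},{"dp":[0,0,0],"delta_rot":[0,0,0.0183],"fingers":1},{"dp":[0,0,0],"delta_rot":[0,0,0.0183],"fingers":1},{"dp":[-0.018,-0.072,0],"delta_rot":[0,0,0],"fingers":1},{"dp":[-0.018,-0.072,0],"delta_rot":[0,0,0],"fingers":1},{"dp":[-0.018,-0.072,0],"delta_rot":[0,0,0],"fingers":1},{"dp":[-0.018,-0.072,0],"delta_rot":[0,0,0],"fingers":1},{"dp":[-0.018,-0.072,0],"delta_rot":[0,0,0],"fingers":1}]'
python3 - <<'E'
from h import *; import pickle
plan([.574,.247,.20],-15.4)
p,d,m=snap('wrist','w5.png');np.savez('w5.npz',p=p,d=d);pickle.dump(m,open('w5.pkl','wb'))
for P in ([.631,-.018,.04],[.574,.247,.04]): print(proj(m,P))
E
```

```text
t: 9.9
tcp_pos: [0.5585, -0.1948, 0.259]
tool_rot: [0.999, 0.036, -0.001, -0.001]
force: [0.2, -0.4, 0.3]
finger_gap: 1.001
gripper_force: 0.0
t: 10.57
tcp_pos: [0.5623, -0.008, 0.2592]
tool_rot: [0.991, -0.133, -0.002, -0.0]
force: [1.1, -0.1, 0.9]
finger_gap: 0.999
gripper_force: 0.0
th -15.34 tilt 0.19 cur [ 0.5622 -0.008   0.2052] F [ 1.1 -0.1  0.9] gap 0.999 gf 0.0 t 10.6
rotz units 0.0002
shift AFTER rot [-0.1126 -0.498   0.0105]
(np.float64(303.18817095712234), np.float64(127.36604460425029))
(np.float64(20.552418250140533), np.float64(281.6983404969055))
```

```bash

python3 -m crank '[{"dp":[-0.016,-0.071,0],"delta_rot":[0,0,0],"fingers":1},{"dp":[-0.016,-0.071,0],"delta_rot":[0,0,0],"fingers":1},{"dp":[-0.016,-0.071,0],"delta_rot":[0,0,0],"fingers":1},{"dp":[-0.016,-0.071,0],"delta_rot":[0,0,0],"fingers":1},{"dp":[-0.016,-0.071,0],"delta_rot":[0,0,0],"fingers":1},{"dp":[-0.016,-0.071,0],"delta_rot":[0,0,0],"fingers":1},{"dp":[-0.016,-0.071,0],"delta_rot":[0,0,0],"fingers":1},{"dp":[0,0,0],"delta_rot":[0,0,0],"fingers":1},{"dp":[0,0,0],"delta_rot":[0,0,0],"fingers":1}]'
python3 - <<'E'
from h import *; import pickle
plan(None)
p,d,m=snap('wrist','w6.png');np.savez('w6.npz',p=p,d=d);pickle.dump(m,open('w6.pkl','wb'))
def rect(k,X,n):
    P=X[k]; print(n,cv2.minAreaRect((P[:,:2]*1000).astype(np.float32)),len(P),P[:,2].mean().round(4),P[:,2].max().round(4))
X=cloud(m,d)
near=lambda X,c,r:np.hypot(X[...,0]-c[0],X[...,1]-c[1])<r
k=near(X,(.574,.247),.12)&(d>0)&(X[...,2]>.036)&(X[...,2]<.055); rect(k,X,'tongs')
k=near(X,(.574,.247),.12)&(d>0)&(X[...,2]>.026)&(X[...,2]<.034); rect(k,X,'bars')
# arms at grip section
s=manip.sense();A=Rm(s['tool_rot']); kt=near(X,(.574,.247),.12)&(d>0)&(X[...,2]>.042)&(X[...,2]<.055)
L=(X[kt]-s['tcp_pos'])@A
for x in np.arange(-.09,.1,.015):
    y=L[np.abs(L[:,0]-x)<.002,1]
    if len(y): print(round(x,3), y.min().round(4),y.max().round(4), 'inner',y[y<y.mean()].max().round(4), y[y>y.mean()].min().round(4))
z=np.load('w5.npz');p,d=z['p'],z['d'];m=pickle.load(open('w5.pkl','rb'));X=cloud(m,d)
n=near(X,(.631,-.018),.045)&(d>0)
rect(n&(X[...,2]>.033)&(X[...,2]<.06),X,'egg'); rect(n&(X[...,2]>.026)&(X[...,2]<.031),X,'rails'); rect(n&(X[...,2]>.004)&(X[...,2]<.06),X,'cradle all')
cv2.imwrite('pics/c5.png',np.hstack([cv2.resize(p[70:190,240:400],(400,300)),cv2.resize(np.load('w6.npz')['p'],(400,300))])[:,:,::-1])
E
```

```text
t: 11.37
tcp_pos: [0.5739, 0.2465, 0.2592]
tool_rot: [0.991, -0.131, -0.001, 0.001]
force: [-0.6, -0.0, -0.5]
finger_gap: 1.004
gripper_force: 0.0
th -15.07 tilt 0.16 cur [0.5738 0.2464 0.2052] F [-0.6 -0.  -0.5] gap 1.004 gf 0.0 t 11.4
tongs ((575.82666015625, 247.9420928955078), (63.44607162475586, 181.02027893066406), 73.64798736572266) 2643 0.0442 0.0489
bars ((584.9005737304688, 253.53289794921875), (89.8938217163086, 167.39210510253906), 75.40608215332031) 2343 0.0303 0.034
-0.09 -0.0075 -0.0023 inner -0.0049 -0.004
-0.075 -0.0133 0.0036 inner -0.0048 -0.004
-0.06 -0.0156 0.0077 inner -0.0131 0.0044
-0.045 -0.0187 0.0109 inner -0.0153 0.0076
-0.03 -0.0216 0.0139 inner -0.0185 0.0107
-0.015 -0.0238 0.0168 inner -0.0197 0.0129
0.0 -0.025 0.0182 inner -0.0211 0.0142
0.015 -0.0261 0.0201 inner -0.0223 0.0162
0.03 -0.0275 0.0215 inner -0.0244 0.0184
0.045 -0.0293 0.0241 inner -0.0263 0.0211
0.06 -0.0317 0.0267 inner -0.0287 0.0236
0.075 -0.0326 0.0282 inner -0.0296 0.0252
0.09 -0.0334 0.0298 inner -0.0307 0.0269
egg ((629.7200927734375, -18.643043518066406), (25.882715225219727, 31.89592933654785), 74.82849884033203) 1280 0.0466 0.0524
rails ((629.9052734375, -18.637374877929688), (43.91728210449219, 24.052202224731445), 5.826083183288574) 312 0.0284 0.0306
cradle all ((629.9080200195312, -18.685014724731445), (59.93498611450195, 43.95134735107422), 5.871063709259033) 3985 0.0211 0.0524
```

View pics/c5.png

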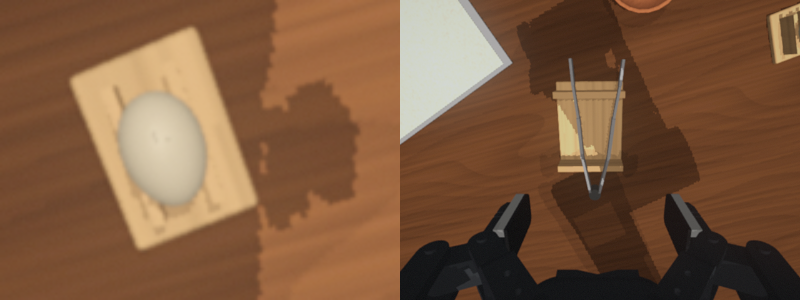

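The left crop shows the egg lying along its cradle, measured at (0.630,-0.019) with yaw 5.9°. On the right the tongs lie at about (595,130) with the hinge nearest the gripper, axis -16.3°. The width across the grip plates measures 43 mm, as given.

```bash

python3 -m crank '[{"dp":[0,0,0.02],"delta_rot":[0,0,0.0033],"fingers":1},{"dp":[0,-0.006,0.06],"delta_rot":[0,0,0],"fingers":1},{"dp":[-0.002,0,0.06],"delta_rot":[0,0,0],"fingers":1},{"dp":[0,0,0.04],"delta_rot":[0,0,0],"fingers":1},{"dp":[0,0,0.03],"delta_rot":[0,0,0],"fingers":1},{"dp":[0,0,0],"delta_rot":[0,0,0],"fingers":1},{"dp":[0,0,0],"delta_rot":[0,0,0],"fingers":1}]'
python3 - <<'E'
from h import *
plan([.5729,.2488,.040],-16.3)
p,d,m=snap('wrist','w7.png');X=cloud(m,d);s=manip.sense();A=Rm(s['tool_rot']); L=(X-s['tcp_pos'])@A
k=(d>0)&(X[...,2]>.041)&(X[...,2]<.052)&(np.abs(L[...,1])<.045)&(L[...,0]>-.03)&(L[...,0]<.12); L=L[k]
for x in np.arange(0,.1,.015):
    y=L[np.abs(L[:,0]-x)<.002,1]
    if len(y): print(round(x,3), y.min().round(4),y.max().round(4),((y.min()+y.max())/2).round(4))
print('front end',np.percentile(L[:,0],[99.5,99.9]))
E
```

```text
t: 12.0
tcp_pos: [0.5743, 0.2462, 0.1544]
tool_rot: [0.989, -0.145, -0.002, 0.001]
force: [0.5, -0.9, 0.2]
finger_gap: 1.002
gripper_force: 0.0
th -16.64 tilt 0.20 cur [0.5741 0.2461 0.1004] F [ 0.5 -0.9  0.2] gap 1.002 gf 0.0 t 12.0
rotz units -0.0009
shift AFTER rot [-0.0039 -0.0044  0.1209]
0.0 -0.0229 0.0207 -0.0011
0.015 -0.0247 0.0219 -0.0014
0.03 -0.0263 0.0236 -0.0013
0.045 -0.029 0.0255 -0.0018
0.06 -0.0311 0.0277 -0.0017
0.075 -0.0328 0.0288 -0.002
0.09 -0.034 0.0302 -0.0019
front end [0.09061209 0.0910323 ]
```

```bash

python3 -m crank '[{"dp":[-0.006,-0.0025,0],"delta_rot":[0,0,-0.001],"fingers":1},{"dp":[0,0,0.04],"delta_rot":[0,0,0],"fingers":1},{"dp":[0,0,0.04],"delta_rot":[0,0,0],"fingers":1},{"dp":[0,0,0.025],"delta_rot":[0,0,0],"fingers":1},{"dp":[0,0,0.014],"delta_rot":[0,0,0],"fingers":1},{"dp":[0,0,0],"delta_rot":[0,0,0],"fingers":1},{"dp":[0,0,0],"delta_rot":[0,0,0],"fingers":1}]'
python3 -m crank '[{"dp":[0,0,0],"delta_rot":[0,0,0],"fingers":-0.13},{"dp":[0,0,0],"delta_rot":[0,0,0],"fingers":-0.13},{"dp":[0,0,0],"delta_rot":[0,0,0],"fingers":-0.13},{"dp":[0,0,0],"delta_rot":[0,0,0],"fingers":-0.13},{"dp":[0,0,0],"delta_rot":[0,0,0],"fingers":-0.13},{"dp":[0,0,0],"delta_rot":[0,0,0],"fingers":-0.13},{"dp":[0,0,0],"delta_rot":[0,0,0],"fingers":-0.13},{"dp":[0,0,0],"delta_rot":[0,0,0],"fingers":-0.13}]' 30
python3 -c "
from h import *
plan([.5729,.2488,.040],-16.3)"
```

```text
t: 12.63
tcp_pos: [0.5726, 0.2501, 0.0968]
tool_rot: [0.99, -0.14, 0.0, -0.0]
force: [0.5, 0.6, 0.2]
finger_gap: 0.998
gripper_force: 0.0
t: 13.3
tcp_pos: [0.5732, 0.2502, 0.0981]
tool_rot: [0.99, -0.14, 0.001, -0.001]
force: [-0.5, -0.4, 5.8]
finger_gap: 0.436
gripper_force: 7.2
th -16.12 tilt 0.17 cur [0.5734 0.2503 0.0441] F [-0.5 -0.4  5.8] gap 0.436 gf 7.2 t 13.3
rotz units 0.0005
shift AFTER rot [-0.0001  0.0031  0.0083]
```

```bash

python3 -m crank '[{"dp":[0,0,-0.01],"delta_rot":[0,0,0],"fingers":-0.13},{"dp":[0,0,-0.02],"delta_rot":[0,0,0],"fingers":-0.13},{"dp":[0,0,-0.03],"delta_rot":[0,0,0],"fingers":-0.13},{"dp":[0,0,-0.04],"delta_rot":[0,0,0],"fingers":-0.13},{"dp":[0,0,-0.04],"delta_rot":[0,0,0],"fingers":-0.13},{"dp":[0,0,-0.03],"delta_rot":[0,0,0],"fingers":-0.13},{"dp":[0,0,-0.02],"delta_rot":[0,0,0],"fingers":-0.13},{"dp":[0,0,0],"delta_rot":[0,0,0],"fingers":-0.13},{"dp":[0,0,0],"delta_rot":[0,0,0],"fingers":-0.13}]'
cat >> h.py <<'E'
def jaws(name):
    p,d,m=snap('wrist',name+'.png');X=cloud(m,d);s=manip.sense();A=Rm(s['tool_rot']); L=(X-s['tcp_pos'])@A
    k=(d>0)&(L[...,2]>.03)&(L[...,2]<.075)&(np.abs(L[...,1])<.04)&(L[...,0]>.03)&(L[...,0]<.12); Q=L[k]
    for x in np.arange(.035,.1,.01):
        q=Q[np.abs(Q[:,0]-x)<.003]; a,b=q[q[:,1]<0],q[q[:,1]>=0]
        if len(a) and len(b): print(round(x,3),'y out',a[:,1].min().round(4),b[:,1].max().round(4),'in',a[:,1].max().round(4),b[:,1].min().round(4),'ztop',np.percentile(a[:,2],10).round(4),np.percentile(b[:,2],10).round(4))
    print('front',np.percentile(Q[:,0],99.7),len(Q)); return p,d,m
E
python3 - <<'E'
from h import *
jaws('w8'); plan([.5503,-.0269,.14],5.9)
E
```

```text
t: 14.05
tcp_pos: [0.5723, 0.25, 0.192]
tool_rot: [0.99, -0.14, 0.0, -0.0]
force: [-0.7, -0.4, -1.2]
finger_gap: 0.439
gripper_force: 5.2
0.035 y out -0.0206 0.0205 in -0.0168 0.0167 ztop 0.0538 0.0538
0.045 y out -0.0218 0.0213 in -0.018 0.0177 ztop 0.054 0.0541
0.055 y out -0.023 0.0223 in -0.0193 0.0188 ztop 0.0542 0.054
0.065 y out -0.0242 0.0232 in -0.0204 0.0197 ztop 0.0527 0.0527
0.075 y out -0.0244 0.0235 in -0.0208 0.0199 ztop 0.0525 0.0524
0.085 y out -0.025 0.0239 in -0.0214 0.0204 ztop 0.0525 0.0527
0.095 y out -0.0255 0.0242 in -0.0221 0.0209 ztop 0.0528 0.0526
front 0.09481510788565103 6206
th -16.13 tilt 0.06 cur [0.5718 0.2498 0.137 ] F [-0.1  0.5 -1.4] gap 0.437 gf 5.2 t 14.1
rotz units -0.0612
shift AFTER rot [-0.0996  0.5461 -0.006 ]
```

```bash

python3 -m crank '[{"dp":[0,0,0],"delta_rot":[0,0,-0.008],"fingers":-0.13},{"dp":[0,0,0],"delta_rot":[0,0,-0.011],"fingers":-0.13},{"dp":[0,0,0],"delta_rot":[0,0,-0.012],"fingers":-0.13},{"dp":[0,0,0],"delta_rot":[0,0,-0.012],"fingers":-0.13},{"dp":[0,0,0],"delta_rot":[0,0,-0.01],"fingers":-0.13},{"dp":[0,0,0],"delta_rot":[0,0,-0.0082],"fingers":-0.13},{"dp":[-0.005,0.02,0],"delta_rot":[0,0,0],"fingers":-0.13},{"dp":[-0.008,0.04,0],"delta_rot":[0,0,0],"fingers":-0.13},{"dp":[-0.009,0.05,0],"delta_rot":[0,0,0],"fingers":-0.13},{"dp":[-0.009,0.05,0],"delta_rot":[0,0,0],"fingers":-0.13},{"dp":[-0.009,0.05,0],"delta_rot":[0,0,0],"fingers":-0.13},{"dp":[-0.009,0.05,0],"delta_rot":[0,0,0],"fingers":-0.13}]'
python3 -m crank '[{"dp":[-0.009,0.05,0],"delta_rot":[0,0,0],"fingers":-0.13},{"dp":[-0.009,0.05,0],"delta_rot":[0,0,0],"fingers":-0.13},{"dp":[-0.009,0.05,0],"delta_rot":[0,0,0],"fingers":-0.13},{"dp":[-0.009,0.05,0],"delta_rot":[0,0,0],"fingers":-0.13},{"dp":[-0.008,0.04,0],"delta_rot":[0,0,0],"fingers":-0.13},{"dp":[-0.006,0.03,0],"delta_rot":[0,0,0],"fingers":-0.13},{"dp":[0,0.016,0],"delta_rot":[0,0,0],"fingers":-0.13},{"dp":[0,0,0],"delta_rot":[0,0,0],"fingers":-0.13},{"dp":[0,0,0],"delta_rot":[0,0,0],"fingers":-0.13}]'
python3 - <<'E'
from h import *
p,d,m=jaws('w9'); plan([.5503,-.0269,.14],5.9)
X=cloud(m,d);s=manip.sense();A=Rm(s['tool_rot'])
k=(d>0)&(X[...,2]>.033)&(X[...,2]<.06)&(np.hypot(X[...,0]-.63,X[...,1]+.019)<.04)
L=(X[k]-s['tcp_pos'])@A; print('egg in tool',cv2.minAreaRect((L[:,:2]*1000).astype(np.float32)),L[:,2].min(),len(L))
k=(d>0)&(X[...,2]>.004)&(X[...,2]<.06)&(np.hypot(X[...,0]-.63,X[...,1]+.019)<.045)
L=(X[k]-s['tcp_pos'])@A; print('cradle',cv2.minAreaRect((L[:,:2]*1000).astype(np.float32)))
E
```

```text
t: 15.1
tcp_pos: [0.5602, 0.1165, 0.1904]
tool_rot: [0.999, 0.051, -0.001, 0.0]
force: [0.4, -0.6, -0.6]
finger_gap: 0.437
gripper_force: 5.2
t: 15.85
tcp_pos: [0.5509, -0.0268, 0.191]
tool_rot: [0.999, 0.051, -0.001, -0.0]
force: [-0.1, 0.3, -0.7]
finger_gap: 0.432
gripper_force: 5.2
0.035 y out -0.0201 0.0211 in -0.0164 0.0174 ztop 0.0549 0.055
0.045 y out -0.0211 0.0221 in -0.0175 0.0185 ztop 0.055 0.055
0.055 y out -0.0224 0.0234 in -0.0184 0.0195 ztop 0.0553 0.055
0.065 y out -0.0235 0.0242 in -0.0197 0.0204 ztop 0.0535 0.0536
0.075 y out -0.0238 0.0242 in -0.0201 0.0208 ztop 0.0535 0.0533
0.085 y out -0.0244 0.0247 in -0.0208 0.0213 ztop 0.0536 0.0536
0.095 y out -0.0247 0.0249 in -0.0213 0.0217 ztop 0.0539 0.0536
front 0.09406081121408848 6175
th 5.88 tilt 0.07 cur [ 0.5508 -0.0262  0.137 ] F [ 0.3 -0.2 -1. ] gap 0.433 gf 5.2 t 15.9
rotz units -0.0001
shift AFTER rot [-0.0012  0.0013 -0.0059]
egg in tool ((79.07122039794922, 0.5855894088745117), (32.85727310180664, 24.69568634033203), 0.061456821858882904) 0.13863385912490567 2259
cradle ((79.37956237792969, 0.6650009155273438), (59.5153923034668, 44.001983642578125), 0.10184191167354584)
```

View pics/w9.png

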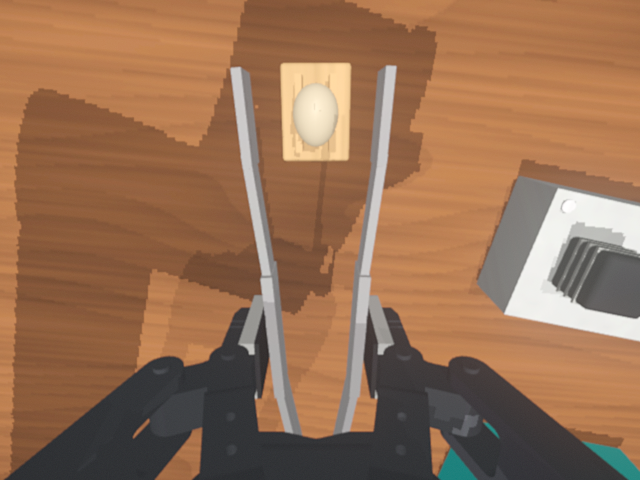

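The tongs straddle the egg: jaws at (240,100) and (385,100), egg between them at (316,113). Centring is within 1 mm. I go down 88 mm.

```bash

python3 -m crank '[{"dp":[-0.001,0.001,0.02],"delta_rot":[0,0,0],"fingers":-0.13},{"dp":[0,0,0.03],"delta_rot":[0,0,0],"fingers":-0.13},{"dp":[0,0,0.03],"delta_rot":[0,0,0],"fingers":-0.13},{"dp":[0,0,0.03],"delta_rot":[0,0,0],"fingers":-0.13},{"dp":[0,0,0.03],"delta_rot":[0,0,0],"fingers":-0.13},{"dp":[0,0,0.02],"delta_rot":[0,0,0],"fingers":-0.13},{"dp":[0,0,0.01],"delta_rot":[0,0,0],"fingers":-0.13},{"dp":[0,0,0.005],"delta_rot":[0,0,0],"fingers":-0.13},{"dp":[0,0,0],"delta_rot":[0,0,0],"fingers":-0.13},{"dp":[0,0,0],"delta_rot":[0,0,0],"fingers":-0.13}]'
python3 - <<'E'
from h import *
p,d,m=jaws('w10'); plan([.5503,-.0269,.14],5.9)
X=cloud(m,d);s=manip.sense();A=Rm(s['tool_rot'])
L=(X-s['tcp_pos'])@A; k=(d>0)&(np.abs(L[...,1])<.016)&(L[...,0]>.055)&(L[...,0]<.105)&(X[...,2]>.036)
L=L[k]; print('egg in tool',cv2.minAreaRect((L[:,:2]*1000).astype(np.float32)),np.percentile(L[:,2],1),len(L))
E
```

```text
t: 16.73
tcp_pos: [0.5511, -0.027, 0.1042]
tool_rot: [0.999, 0.052, 0.0, 0.0]
force: [-0.2, -0.7, -0.2]
finger_gap: 0.434
gripper_force: 5.2
0.035 y out -0.0209 0.0203 in -0.0172 0.0166 ztop 0.0551 0.055
0.045 y out -0.0221 0.0212 in -0.0182 0.0176 ztop 0.0551 0.0551
0.055 y out -0.0233 0.0224 in -0.0113 0.0187 ztop 0.0554 0.0553
0.065 y out -0.0247 0.0235 in -0.0001 0.0002 ztop 0.0541 0.0541
0.075 y out -0.0247 0.0234 in -0.0001 0.0002 ztop 0.0539 0.054
0.085 y out -0.0253 0.0238 in -0.0001 0.0002 ztop 0.0541 0.0541
0.095 y out -0.0257 0.0242 in -0.0001 0.0002 ztop 0.0544 0.0543
front 0.0947892366084645 12268
th 5.92 tilt 0.08 cur [ 0.5513 -0.0272  0.0505] F [-0.7 -0.2 -1.5] gap 0.438 gf 5.2 t 16.8
rotz units 0.0000
shift AFTER rot [-0.0019 -0.0008 -0.179 ]
egg in tool ((78.50926208496094, -0.49872875213623047), (25.245555877685547, 33.511844635009766), 89.07147216796875) 0.05325759645914988 6060
```

```bash

python3 -m crank '[{"dp":[0,0,0.002],"delta_rot":[0,0,0],"fingers":-0.18},{"dp":[0,0,0],"delta_rot":[0,0,0],"fingers":-0.23},{"dp":[0,0,0],"delta_rot":[0,0,0],"fingers":-0.26},{"dp":[0,0,0],"delta_rot":[0,0,0],"fingers":-0.29},{"dp":[0,0,0],"delta_rot":[0,0,0],"fingers":-0.31},{"dp":[0,0,0],"delta_rot":[0,0,0],"fingers":-0.33},{"dp":[0,0,0],"delta_rot":[0,0,0],"fingers":-0.36},{"dp":[0,0,0],"delta_rot":[0,0,0],"fingers":-0.4},{"dp":[0,0,0],"delta_rot":[0,0,0],"fingers":-0.5},{"dp":[0,0,0],"delta_rot":[0,0,0],"fingers":-0.5},{"dp":[0,0,0],"delta_rot":[0,0,0],"fingers":-0.5},{"dp":[0,0,0],"delta_rot":[0,0,0],"fingers":-0.5}]' 22
python3 -c "
from h import *
jaws('w11');plan(None)"
```

```text
t: 17.78
tcp_pos: [0.5508, -0.0272, 0.1029]
tool_rot: [0.999, 0.051, 0.0, 0.0]
force: [-0.6, 0.2, -0.1]
finger_gap: 0.322
gripper_force: 22.8
0.035 y out -0.0143 0.014 in -0.0109 0.0107 ztop 0.0557 0.0557
0.045 y out -0.0148 0.0146 in -0.0115 0.0112 ztop 0.0559 0.056
0.055 y out -0.0155 0.0151 in -0.0084 0.0084 ztop 0.0562 0.0563
0.065 y out -0.0162 0.0157 in -0.0003 0.0 ztop 0.0553 0.0552
0.075 y out -0.0158 0.0151 in -0.0002 0.0001 ztop 0.0529 0.053
0.085 y out -0.016 0.015 in -0.0002 0.0001 ztop 0.0529 0.0529
0.095 y out -0.0158 0.0148 in -0.0002 0.0001 ztop 0.0557 0.0556
front 0.10075932121419308 12061
th 5.91 tilt 0.01 cur [ 0.5508 -0.0272  0.0489] F [ 0.2  0.7 -0.3] gap 0.322 gf 22.8 t 17.8
```

The egg is gripped: plates at 27.4 mm, 22.8 N. Lift slowly.

```bash

python3 -m crank '[{"dp":[0,0,-0.005],"delta_rot":[0,0,0],"fingers":-0.5},{"dp":[0,0,-0.01],"delta_rot":[0,0,0],"fingers":-0.5},{"dp":[0,0,-0.02],"delta_rot":[0,0,0],"fingers":-0.5},{"dp":[0,0,-0.03],"delta_rot":[0,0,0],"fingers":-0.5},{"dp":[0,0,-0.04],"delta_rot":[0,0,0],"fingers":-0.5},{"dp":[0,0,-0.04],"delta_rot":[0,0,0],"fingers":-0.5},{"dp":[0,0,-0.03],"delta_rot":[0,0,0],"fingers":-0.5},{"dp":[0,0,-0.015],"delta_rot":[0,0,0],"fingers":-0.5},{"dp":[0,0,0],"delta_rot":[0,0,0],"fingers":-0.5},{"dp":[0,0,0],"delta_rot":[0,0,0],"fingers":-0.5},{"dp":[0,0,0],"delta_rot":[0,0,0],"fingers":-0.5}]'
cat >> h.py <<'E'
def egg(name):
    p,d,m=snap('wrist',name+'.png');X=cloud(m,d);s=manip.sense();A=Rm(s['tool_rot']); L=(X-s['tcp_pos'])@A
    k=(d>0)&(np.abs(L[...,1])<.0115)&(L[...,0]>.055)&(L[...,0]<.105)&(L[...,2]<.075)&(L[...,2]>.04); Q=L[k]
    b=cv2.minAreaRect((Q[:,:2]*1000).astype(np.float32)); zt=np.percentile(Q[:,2],1); print('egg tool',np.round(b[0],1),np.round(b[1],1),'top z',zt.round(4),len(Q))
    c=np.array([b[0][0]/1000,b[0][1]/1000,zt+.0125]); w=s['tcp_pos']+A@c; print('egg world',w.round(4)); return p,d,m,X,w
E
python3 - <<'E'
from h import *
p,d,m,X,w=egg('w12'); plan(None)
t=np.array([.5498,-.2745,.14]); s=manip.sense(); print('shift',(Rm(s['tool_rot']).T@(t-w)/.5).round(4))
E
```

```text
t: 18.75
tcp_pos: [0.5501, -0.027, 0.1973]
tool_rot: [0.999, 0.052, -0.001, -0.0]
force: [-0.4, 1.0, -0.9]
finger_gap: 0.318
gripper_force: 22.8
egg tool [79.2 -0.1] [33.9 23. ] top z 0.0515 6028
egg world [ 0.6287 -0.0188  0.1328]
th 5.90 tilt 0.13 cur [ 0.5499 -0.027   0.143 ] F [-0.6  0.5 -1.4] gap 0.318 gf 22.8 t 18.8
shift [-0.2095  0.4924 -0.0144]
```

```bash

python3 -m crank '[{"dp":[-0.004,0.01,0],"delta_rot":[0,0,0],"fingers":-0.5},{"dp":[-0.009,0.02,0],"delta_rot":[0,0,0],"fingers":-0.5},{"dp":[-0.013,0.03,0],"delta_rot":[0,0,0],"fingers":-0.5},{"dp":[-0.017,0.04,0],"delta_rot":[0,0,0],"fingers":-0.5},{"dp":[-0.019,0.045,0],"delta_rot":[0,0,0],"fingers":-0.5},{"dp":[-0.019,0.045,0],"delta_rot":[0,0,0],"fingers":-0.5},{"dp":[-0.019,0.045,0],"delta_rot":[0,0,0],"fingers":-0.5},{"dp":[-0.019,0.045,0],"delta_rot":[0,0,0],"fingers":-0.5},{"dp":[-0.019,0.045,0],"delta_rot":[0,0,0],"fingers":-0.5},{"dp":[-0.019,0.045,0],"delta_rot":[0,0,0],"fingers":-0.5},{"dp":[-0.017,0.04,0],"delta_rot":[0,0,0],"fingers":-0.5},{"dp":[-0.015,0.035,0],"delta_rot":[0,0,0],"fingers":-0.5}]'
python3 -m crank '[{"dp":[-0.01,0.025,0],"delta_rot":[0,0,0],"fingers":-0.5},{"dp":[-0.006,0.014,0],"delta_rot":[0,0,0],"fingers":-0.5},{"dp":[-0.004,0.008,0],"delta_rot":[0,0,0],"fingers":-0.5},{"dp":[0,0,0],"delta_rot":[0,0,0],"fingers":-0.5},{"dp":[0,0,0],"delta_rot":[0,0,0],"fingers":-0.5},{"dp":[0,0,0],"delta_rot":[0,0,0],"fingers":-0.5}]'
python3 - <<'E'
from h import *
p,d,m,X,w=egg('w13'); plan(None)
k=(d>0)&(X[...,2]>.054)&(X[...,2]<.066)&(np.hypot(X[...,0]-.55,X[...,1]+.273)<.035); print('light vis',k.sum())
k=(d>0)&(X[...,2]>.040)&(X[...,2]<.047)&(np.hypot(X[...,0]-.553,X[...,1]+.233)<.1); print('top',cv2.minAreaRect((X[k][:,:2]*1000).astype(np.float32)))
k=(d>0)&(X[...,2]>.07)&(X[...,2]<.082)&(np.hypot(X[...,0]-.559,X[...,1]+.194)<.03); print('plug',cv2.minAreaRect((X[k][:,:2]*1000).astype(np.float32)),np.percentile(X[k][:,2],90))
t=np.array([.5495,-.274,.105]); s=manip.sense(); print('shift',(Rm(s['tool_rot']).T@(t-w)/.5).round(4))
E
```

```text
t: 19.8
tcp_pos: [0.4783, -0.2605, 0.1973]
tool_rot: [0.999, 0.051, -0.0, -0.0]
force: [0.4, -0.6, -0.5]
finger_gap: 0.321
gripper_force: 22.8
t: 20.3
tcp_pos: [0.4722, -0.2816, 0.1978]
tool_rot: [0.999, 0.052, -0.0, -0.0]
force: [-0.2, -0.3, -1.3]
finger_gap: 0.324
gripper_force: 22.8
egg tool [79.  0.] [33.7 23. ] top z 0.0519 6038
egg world [ 0.5508 -0.2733  0.1334]
th 5.98 tilt 0.04 cur [ 0.4723 -0.2815  0.1439] F [-0.4  0.3 -1.1] gap 0.319 gf 22.8 t 20.4
light vis 135
top ((552.9788818359375, -232.63694763183594), (151.04232788085938, 85.29190063476562), 83.59576416015625)
plug ((558.3021240234375, -194.63851928710938), (34.29620361328125, 34.12110137939453), 83.48558807373047) 0.07816399483893584
shift [-0.0027  0.0012  0.0569]
```

```bash

python3 -m crank '[{"dp":[-0.003,0,0.01],"delta_rot":[0,0,0],"fingers":-0.5},{"dp":[0,0,0.015],"delta_rot":[0,0,0],"fingers":-0.5},{"dp":[0,0,0.015],"delta_rot":[0,0,0],"fingers":-0.5},{"dp":[0,0,0.01],"delta_rot":[0,0,0],"fingers":-0.5},{"dp":[0,0,0.006],"delta_rot":[0,0,0],"fingers":-0.5},{"dp":[0,0,0],"delta_rot":[0,0,0],"fingers":-0.5},{"dp":[0,0,0],"delta_rot":[0,0,0],"fingers":-0.5},{"dp":[0,0,0],"delta_rot":[0,0,0],"fingers":-0.5},{"dp":[0,0,0],"delta_rot":[0,0,0],"fingers":-0.5},{"dp":[0,0,0],"delta_rot":[0,0,0],"fingers":-0.5}]'
python3 - <<'E'
from h import *
egg('w14'); plan(None)
a,_,_=snap('side'); b,_,_=snap('scene')
cv2.imwrite('pics/fin.png',np.hstack([cv2.resize(a[130:280,270:470],(400,300)),cv2.resize(b[150:300,190:390],(400,300))])[:,:,::-1])
E
```

```text
t: 21.18
tcp_pos: [0.4708, -0.2829, 0.1702]
tool_rot: [0.999, 0.051, 0.0, 0.0]
force: [-0.5, 0.1, -0.5]
finger_gap: 0.321
gripper_force: 22.8
egg tool [79.1  0. ] [23.  33.8] top z 0.0518 6030
egg world [ 0.5494 -0.2749  0.1059]
th 5.90 tilt 0.04 cur [ 0.4708 -0.283   0.1162] F [-1.   0.9 -0.8] gap 0.317 gf 22.8 t 21.2
```

View pics/fin.png

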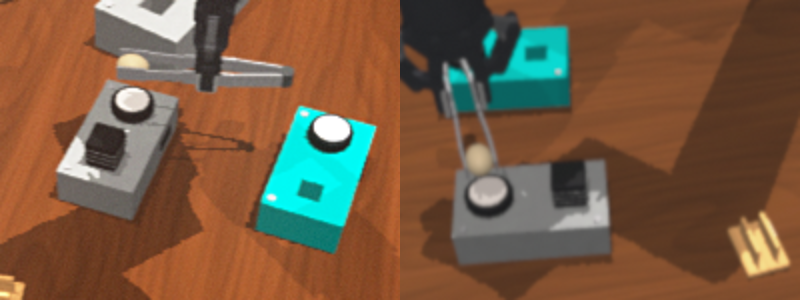

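The picture shows the egg held in the tongs directly above the light, at (132,62) in the left half and (480,158) in the right. The plug is home and nothing is touching. I hand in.

```bash
python3 -c "
from station import manip
print(manip.sign_off())"
```

```text
the job is handed in; nothing more can be done
None
```

I handed the job in at about 21 s: the plug is home in the lamp's socket and let go, and the egg is held in the tongs about 45 mm above the middle of the light, clear of everything else; the hand-in returned no verdict.

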